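# Drive a tapered pin home to pull two clamp leaves into line

### The job

The two steel leaves on the clamp block have swung out of line on their bolt. Bring their holes near enough over the hole in the block, then drive the tapered pin from the stand down through both leaves into the block, so that its taper pulls them into line, and leave it pushed fully home, its head flat on the upper leaf. Leave the stub pin in the stand and do not disturb the two vials and the bottle.

Things in the scene. Friction and masses are not known exactly. Their poses are not given: they have to be found in the camera images.
- block: Fixed dark grey metal clamp block, 150 x 64 mm and 46 mm high on an 8 mm thick flange of 170 x 82 mm; origin: centre of its underside, on the bench. Its x axis runs along its length, z up. A bolt (black head, 22 mm washer) stands at x = +55 mm and is the pivot of both leaves; its head ends 67 mm above the bench. The leaves point from the bolt to the block's -x end.
- block_hole (a point): Centre of the mouth of the block's vertical hole, at the block's top face (46 mm above the bench), 65 mm from the bolt axis (block x = -10 mm). The hole is 15.5 mm wide, 38 mm deep. With the leaves in line the mouth of the stack lies 12 mm above this point.
- lower_leaf (a joint): Angle of the lower leaf about the bolt (rad): 0 when its hole is in line with the block's hole, positive counter-clockwise seen from above (its free end goes to the block's -y side). Steel, 6 mm thick, 40 mm wide, reaches 127 mm from the bolt axis, lies on the block; 15.5 mm hole 65 mm from the bolt axis. It has stiff friction (about 2 N at its lug), stays where it is left, and stops at -0.45 and 0.45. Starts anywhere in -0.36..0.36.
- lower_leaf_lug (a point): Centre of the upright lug at the free end of the lower leaf, 119 mm from the bolt axis: a plain block 10 mm along the leaf, 8 mm across, top 84 mm above the bench, its foot on the lower leaf 52 mm above the bench. Push it sideways, or pinch it, to swing the leaf.
- upper_leaf (a joint): Angle of the upper leaf about the same bolt (rad), same sense, zero, stops, friction and starts as the lower leaf. Steel, 6 mm thick, 40 mm wide, reaches 103 mm from the bolt axis, lies on the lower leaf (its top 58 mm above the bench); 15.5 mm hole 65 mm from the bolt axis.
- upper_leaf_lug (a point): Centre of the upright lug of the upper leaf, 95 mm from the bolt axis: 10 mm along the leaf, 8 mm across, top 84 mm above the bench, foot on the upper leaf 58 mm above the bench.
- stand: Fixed grey open pin stand, 92 x 44 mm, its deck's top 62 mm above the bench; origin: centre of its underside; x along its length. Two holes, at x = -24 and +24 mm, hold the two pins, hanging by their heads; which pin is in which hole varies.
- pin_mid (a point): Middle of the tapered steel pin, half-way up (36 mm above its tip); z along the pin, up. Pin 72 mm long: the lowest 24 mm taper from 14 mm diameter down to a 5 mm wide tip, then 22 mm of straight shank, 14 mm diameter, then a round flat-topped head, 26 mm diameter and 26 mm high, with dark grooves. 90 g. It starts upright in the stand, its head on the deck. Fully home, this point is 2 mm above block_hole; head underside 58 mm and head top 84 mm above the bench.
- stub_pin: Straight blunt steel stub pin with a smaller head (19 mm diameter, 12 mm high, black dot on top), 38 mm long; hangs in the stand's other hole. Origin: centre of its foot. To be left there.
- vial_a: Small vial with purple cap, 24 mm wide, 54 mm high, standing on the block's +y side about 0.1 m from its middle line; origin under its centre. Bystander.
- vial_d: Small vial with amber cap, 26 mm wide, 60 mm high, standing 45 to 55 mm off the block's -x end, before the lugs; origin under its centre. Bystander.
- media_bottle: Clear bottle with blue cap, 69 mm wide, 129 mm high, standing behind the work; origin under its centre. Bystander.

How it is judged:
At the end, for the whole second after the job is handed in: The tapered pin stands upright through both leaves and the block, pushed home (head within 2.5 mm of the upper leaf, axis within 3 mm of the block's hole), and both leaves are in line with the block within 0.03 rad (z of pin_mid in the frame of block_hole between -0.001 and 0.0045 m and horizontal distance between pin_mid and block_hole below 0.003 m and angle between pin_mid's own z axis and vertical below 0.06 rad and value of joint lower_leaf between -0.03 and 0.03 rad and value of joint upper_leaf between -0.03 and 0.03 rad); the robot touches nothing.
It fails at once if a vial or the bottle is moved more than 25 mm or tipped (distance of any of vial_a, vial_d, media_bottle from where it was at the start of the episode above 0.025 m or angle between any of vial_a, vial_d's own z axis and vertical above 0.4 rad or angle between media_bottle's own z axis and vertical above 0.3 rad).
It fails at once if the stub pin is taken out of the stand (distance of stub_pin from where it was at the start of the episode above 0.02 m).
It also fails if it takes over 59 s, if anything falls off the work surface, if the arm or the gripper's body presses on something with over 40 N, if the wrist force passes 120 N, or if a joint passes its speed limit or range.

### The arm

A 6-joint arm with a two-finger parallel gripper is mounted at the origin on a cart in front of the work surface, level with it; the furniture and walls round the work are solid. World frame = base frame: x ahead of the robot, y to its left, z up, the work surface at z = 0. Lengths are in m, angles in rad, forces in N, time in s.
With the tool pointing down it reaches from about 0.425 to 0.95 m from the base axis. Payload 3.5 kg.
Tool frame: the origin (TCP) lies at the very end of the fingers, on their centre line; the grasp point (between the pads) lies 19 mm behind it; z points along the fingers, y is the line along which they close (so a half turn about z gives the same grasp; the last joint's range is limited). The gripper opens to 85 mm and grips with 20 to 120 N. Pads are 22 mm wide; open, the fingers measure 114 mm over their backs; the gripper's body (76 mm by 85 mm) begins 54 mm behind the grasp point. The pads swing forward as they close: fully open they stand 13 mm farther back than shut.
Start: joints at [1.133, 0.286, 1.577, -0, 1.279, -0.15], TCP at [0.192, 0.647, 0.231] pointing down, gripper open.
Joint ranges: [-2.77, 2.77], [-0.9, 2.22], [0.21, 2.48], [-1.53, 4.67], [0.24, 2.81], [-2.84, 2.84]. Speed limits (rad/s): [2.79, 2.79, 3.14, 3.14, 3.14, 3.14].

### API

Orientations are given as a unit quaternion [x, y, z, w].
In Python, from plant import ctrl gives the robot as it stands.
- The arm moves only by the tool carry_out, never from a script. Its argument "deltas" is one flat list of numbers, 6 for each row, row after row: the shift along the tool's x, y, z in m, then the turn, a rotation vector about the tool's x, y, z in rad. A call has 1 to 5 rows; each row is the pose to reach, as a shift and turn from the pose commanded when the call began, along the tool's axes at that moment; what a row does not reach only later rows make up. A row lasts 1/8 s, in which the tool goes at most 62.5 mm and 10.7 degrees, less where a joint would pass 70% of its speed; a pose out of reach is approached as far as the arm can. A call with a gripper value outside its range is refused whole. "grip" is the opening in per cent of the stroke, from 0 (shut) to 100 (fully open), set as the call begins (left out, the last holds). The fingers move at their own pace and stop on an object; "grip_force" is the grip in N (left out, the last holds). Time passes only in rows, so rows that repeat a pose let the fingers close. It gives the time, the measured TCP pose, the force, the opening and the grip force at its end, in the units of the state.
- ctrl.get_state(): the state, without advancing time (a new reading comes with each control period).
- ctrl.read_camera(name): name is "scene" or "top" or "wrist"; returns (picture, depth): 420x560x3 uint8, red, green, blue; 420x560 float32, m along the optical axis (not along the pixel's ray), 0 where there is no reading.
- ctrl.camera_model(name): a dict with "intrinsics" (3x3 intrinsics, pixels), "k1" (the pictures are not rectified: a ray, as slopes to the right and down, at radius r is drawn at 1 + k1 r^2 times it, then the intrinsics apply), "extrinsics" (4x4, takes a point from world to camera coordinates); the wrist camera has in their place "hand_eye" (4x4, takes a point from camera to tool coordinates, whose origin is the TCP and whose axes are the flange's). Camera axes: x right, y down, z forward; pixel columns grow to the right and rows downward; lengths in m; the calibration is good to about 2 mm. A picture is of the moment at which its call begins: read the wrist's pose just before it. camera_model takes no time and is no camera call.
- ctrl.sign_off(): hands the job in; it is judged then, once.
Trained networks look in the newest picture that a camera, given by its name, has taken for a name from the list of things; names that differ only in an ending like _2 or _b are one class to them, and where a whole thing is asked for, a point or a joint stands for the part that bears it (a point fixed in the world has none). Each returns a list of dicts, best first, with "score" (0 to 1); they miss things now and then, are a little off and sometimes report something else, mostly with a low value. They report only what shows in the picture. A call takes as long as a camera call.
- ctrl.find_in(camera, query): "uv" ([column, row] in pixels, amid what is visible of it).
The state is a dict: "time": time; "qpos": joint angles; "dq": joint speeds; "joint_efforts": joint torques, N m; "eef_pos": TCP position; "tcp_rot": TCP orientation; "contact_force": force on the tool from outside, world axes, zero at the start; "wrist_torque": the same for the moment, N m; "opening": opening from 0.0 (shut) to 1.0 (fully open); "finger_force": force on a finger pad.
Only numpy, scipy, OpenCV 4.12 (cv2) and the standard library are available. Lean on these libraries where they do the work, as an engineer would, in place of code of your own. Each camera call takes 0.05 s, during which the arm holds its last target. There are 200 camera calls.

## Working session

There is one attempt and no reset: what is moved stays moved. The work goes in short steps, Python scripts to look and compute and a tool call to move; the robot and the scene stay as the last step left them, time stands still between calls to the robot, and variables do not carry over. Pictures are saved under pics/ and viewed, at most 10 in all, crops included, and the job is handed in when it is done.

Besides the shell and the picture viewer there is one more tool, called in YAML: its name, and indented under it one key for each argument. carry_out: Moves the arm, as the interface text tells. Its arguments: {"type":"object","properties":{"deltas":{"type":"array"},"grip":{"type":"number"},"grip_force":{"type":"number"}},"required":["deltas"]}

```bash
mkdir -p pics; ls; cat > h.py <<'E'
import numpy as np, cv2
from plant import ctrl
from scipy.spatial.transform import Rotation as R
def cam(n):
    m=ctrl.camera_model(n); K=np.array(m["intrinsics"]); k1=m["k1"]
    if n=="wrist":
        s=ctrl.get_state(); T=np.eye(4); T[:3,:3]=R.from_quat(s["tcp_rot"]).as_matrix(); T[:3,3]=s["eef_pos"]
        return K,k1,T@np.array(m["hand_eye"])
    return K,k1,np.linalg.inv(np.array(m["extrinsics"]))
def ray(c,uv):
    K,k1,T=c
    d=np.array([(uv[0]-K[0,2])/K[0,0],(uv[1]-K[1,2])/K[1,1]]); p=d.copy()
    for _ in range(20): p=d/(1+k1*(p@p))
    return np.array([p[0],p[1],1.])
def atz(c,uv,z):
    r=c[2][:3,:3]@ray(c,uv); o=c[2][:3,3]; return o+r*(z-o[2])/r[2]
def atd(c,uv,d): return c[2][:3,:3]@(ray(c,uv)*d)+c[2][:3,3]
def proj(c,P):
    K,k1,T=c; q=np.linalg.inv(T)@np.append(P,1); p=q[:2]/q[2]; p=p*(1+k1*(p@p)); return K[0,0]*p[0]+K[0,2],K[1,1]*p[1]+K[1,2]
def save(n,img): cv2.imwrite("pics/"+n+".png",cv2.cvtColor(img,cv2.COLOR_RGB2BGR))
E
python3 - <<'E'
from h import *
np.set_printoptions(precision=4,suppress=True)
for n in ["top","scene"]:
    c=cam(n); im,d=ctrl.read_camera(n); save(n,im); np.savez(n,im=im,d=d)
    print(n,c[2][:3,3],c[0][0,0])
    for q in ["block","lower_leaf_lug","upper_leaf_lug","pin_mid","stub_pin","stand","vial_a","vial_d","media_bottle"]:
        for r in ctrl.find_in(n,q)[:2]:
            u=r["uv"]; dd=d[int(u[1]),int(u[0])]; print(q,np.array(u),round(r["score"],2),atd(c,u,dd))
s=ctrl.get_state();print(s)
E
```

```text
pics
top [ 0.3535 -0.272   0.9273] 421.3855203322748
block [337.9 200.3] 0.87 [ 0.5065 -0.333   0.0604]
block [302.9 239. ] 0.32 [ 0.427  -0.2595  0.0573]
lower_leaf_lug [360.9 219.1] 0.63 [ 0.4644 -0.3769  0.0777]
upper_leaf_lug [343.1 188.4] 0.73 [ 0.5318 -0.3445  0.0594]
pin_mid [232.2 250.8] 0.63 [ 0.4019 -0.1182  0.0889]
stub_pin [226.3 232.5] 0.47 [ 0.4404 -0.1025  0.0733]
stand [233.9 237.7] 0.97 [ 0.4303 -0.117   0.0649]
stand [338.7 204.7] 0.58 [ 0.5058 -0.3381  0.0091]
vial_a [346.2 256.6] 0.7 [ 0.3902 -0.347   0.061 ]
vial_a [301.2 237.5] 0.39 [ 0.4306 -0.2559  0.0528]
vial_d [346.2 256.6] 0.7 [ 0.3902 -0.347   0.061 ]
vial_d [301.2 237.5] 0.39 [ 0.4306 -0.2559  0.0528]
scene [-0.0732  0.2765  0.4548] 463.171943069594
block [318.7 212.9] 0.67 [ 0.4877 -0.3109  0.042 ]
lower_leaf_lug [347.1 201.6] 0.57 [ 0.4719 -0.3762  0.0505]
upper_leaf_lug [314.6 197.6] 0.67 [ 0.5215 -0.3334  0.0564]
pin_mid [266.8 251.5] 0.82 [ 0.3957 -0.1023  0.0832]
stub_pin [245.9 249. ] 0.56 [-0.0732  0.2765  0.4548]
stand [256.1 275.8] 0.65 [ 0.4495 -0.1206  0.003 ]
vial_a [322.3 242.7] 0.88 [ 0.4207 -0.2516  0.0273]
vial_a [367.8 229.2] 0.8 [ 0.3891 -0.3406  0.0339]
vial_d [322.3 242.7] 0.88 [ 0.4207 -0.2516  0.0273]
vial_d [367.8 229.2] 0.8 [ 0.3891 -0.3406  0.0339]
media_bottle [221.2 202. ] 0.58 [ 0.6151 -0.1704  0.068 ]
{'time': 1.0, 'qpos': array([ 1.133 ,  0.2863,  1.5767, -0.    ,  1.2786, -0.15  ]), 'dq': array([ 0.0001, -0.0001,  0.0015,  0.0015, -0.0004,  0.0006]), 'joint_efforts': array([  0.0004, -40.5985, -29.2941,  -0.0001,   0.0005,   0.    ]), 'eef_pos': array([0.1916, 0.6472, 0.2313]), 'tcp_rot': array([0.1434, 0.9897, 0.    , 0.    ]), 'contact_force': array([ 0.0629, -0.3523,  0.3468]), 'wrist_torque': array([ 0.0404, -0.0384, -0.0124]), 'finger_force': 0.0, 'opening': 0.9978282319454173}
```

```bash
python3 - <<'E'
import numpy as np,cv2
im=np.load("top.npz")["im"][150:290,190:390]
cv2.imwrite("pics/topc.png",cv2.cvtColor(cv2.resize(im,None,fx=4,fy=4,interpolation=cv2.INTER_CUBIC),cv2.COLOR_RGB2BGR))
E
```

```text
(no output)
```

View pics/topc.png

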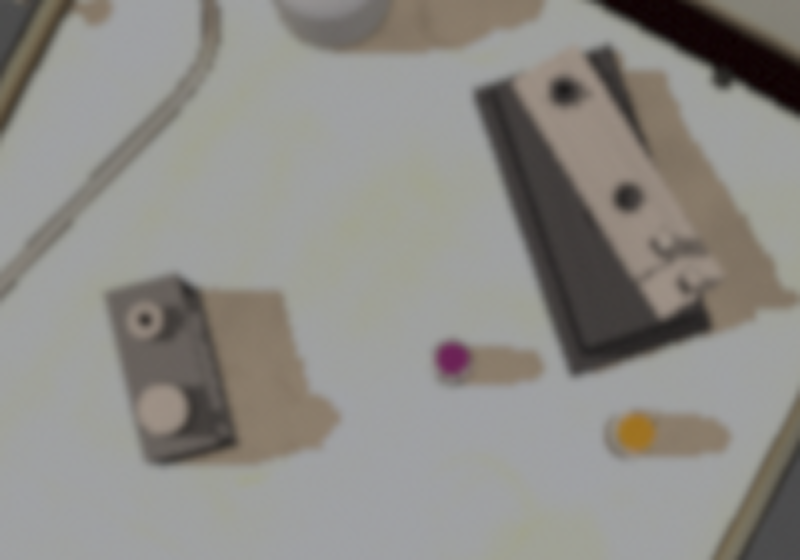

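View pics/scene.png

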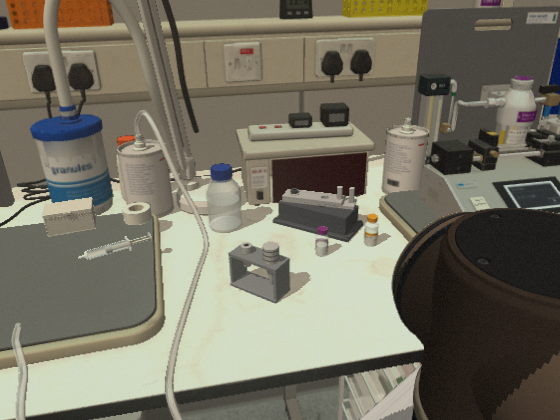

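The crop shows the tapered pin head at (163,410), the stub at (146,319), the bolt at (566,91), the hole at (628,197) and the lugs near (672,243) and (695,283). Both leaves are swung the same way, to the block's -y side.

```bash
python3 - <<'E'
from h import *
np.set_printoptions(precision=4,suppress=True)
c=cam("top")
def P(x,y,z): 
    p=atz(c,(190+(x-1.5)/4,150+(y-1.5)/4),z); return p
pts=dict(bolt=(566,91,.067),hole=(628,197,.058),ulug=(673,241,.084),llug=(695,281,.084),pin=(163,410,.088),stub=(146,319,.074),
 A=(475,92,.008),B=(575,373,.008),C=(712,325,.008),va=(452,357,.054),vd=(637,432,.06))
W={k:P(*v) for k,v in pts.items()}
for k,v in W.items(): print(k,v[:2])
f=lambda v:np.degrees(np.arctan2(v[1],v[0]))
print("block -x dir",f(W['B']-W['A']),"BC",f(W['C']-W['B'])-90, np.linalg.norm(W['B']-W['A']),np.linalg.norm(W['C']-W['B']))
for k in('hole','ulug','llug'): v=W[k]-W['bolt']; print(k,f(v),np.linalg.norm(v[:2]))
v=W['pin']-W['stub'];print("stand",f(v),np.linalg.norm(v[:2]))
m=ctrl.camera_model("wrist");print(np.array(m["hand_eye"]),np.array(m["intrinsics"]))
E
```

```text
bolt [ 0.5647 -0.3199]
hole [ 0.5097 -0.3513]
ulug [ 0.4823 -0.3707]
llug [ 0.4619 -0.381 ]
pin [ 0.3993 -0.1144]
stub [ 0.4467 -0.1022]
A [ 0.5796 -0.2726]
B [ 0.4222 -0.3247]
C [ 0.4476 -0.3992]
va [ 0.4276 -0.2588]
vd [ 0.3881 -0.3524]
block -x dir -161.68610347233755 BC -161.20004056290458 0.16574926381504132 0.07870043256322684
hole -150.30050590944802 0.06330082484675752
ulug -148.34328022284268 0.09681992191389713
llug -149.27225454436294 0.1195555236128685
stand -165.55800617038412 0.048987995201127
[[ 0.0001 -0.9617 -0.274   0.0688]
 [ 1.      0.0001 -0.0003 -0.    ]
 [ 0.0003 -0.274   0.9617 -0.1418]
 [ 0.      0.      0.      1.    ]] [[317.8556   0.     282.1791]
 [  0.     317.8556 203.8009]
 [  0.       0.       1.    ]]
```

```bash
cat >> h.py <<'E'
def delta(p,yaw,down=True):
    s=ctrl.get_state(); R0=R.from_quat(s["tcp_rot"]); y=np.radians(yaw)
    Rt=R.from_matrix(np.array([[np.cos(y),np.sin(y),0],[np.sin(y),-np.cos(y),0],[0,0,-1.]]))
    print("d",np.round(R0.inv().apply(np.array(p)-s["eef_pos"]),4),"rot",np.round((R0.inv()*Rt).as_rotvec(),4),"t",s["time"])
E
python3 -c "
from h import *
delta([.55,.2,.3],90)
delta([.47,-.3,.3],18.5)"
```

```text
d [-0.4706 -0.3271 -0.0687] rot [0.    0.    1.283] t 1.0
d [-0.5358 -0.8292 -0.0687] rot [ 1.0000e-04 -0.0000e+00  2.5309e+00] t 1.0
```

carry_out:
  deltas: [-0.47,-0.327,-0.069,0,0,1.28,-0.47,-0.327,-0.069,0,0,1.28,-0.47,-0.327,-0.069,0,0,1.28,-0.47,-0.327,-0.069,0,0,1.28,-0.47,-0.327,-0.069,0,0,1.28]

```text
time: 1.62
eef_pos: [0.3865, 0.4034, 0.2693]
tcp_rot: [0.577, 0.816, 0.0, 0.0]
contact_force: [-0.0, 0.6, 0.1]
opening: 0.996
finger_force: 0.0
```

```bash
python3 -c "
from h import *
delta([.55,-.05,.3],60)
delta([.46,-.34,.22],18.5)
delta([.445,-.345,.25],18.5)"
```

```text
d [-0.482   0.0032 -0.0308] rot [ 8.000e-04 -6.000e-04  8.632e-01] t 1.625
d [-0.7255 -0.1783  0.049 ] rot [ 6.0000e-04 -9.0000e-04  1.5875e+00] t 1.625
d [-0.7252 -0.1941  0.019 ] rot [ 6.0000e-04 -9.0000e-04  1.5875e+00] t 1.625
```

carry_out:
  deltas: [-0.482,0.003,-0.03,0,0,1.5,-0.482,0.003,-0.03,0,0,1.5,-0.482,0.003,-0.03,0,0,1.5,-0.482,0.003,-0.03,0,0,1.5,-0.482,0.003,-0.03,0,0,1.5]

```text
time: 2.25
eef_pos: [0.4933, 0.1103, 0.2887]
tcp_rot: [0.884, 0.467, 0.001, 0.0]
contact_force: [0.2, -0.1, 0.7]
opening: 0.995
finger_force: 0.0
```

```bash
python3 -c "
from h import *
delta([.445,-.345,.25],18.5)"
```

```text
d [-0.4035  0.2164  0.0386] rot [ 0.0007 -0.0011  0.6497] t 2.25
```

carry_out:
  deltas: [-0.403,0.216,0.039,0,0,0.65,-0.403,0.216,0.039,0,0,0.65,-0.403,0.216,0.039,0,0,0.65,-0.403,0.216,0.039,0,0,0.65,-0.403,0.216,0.039,0,0,0.65]

```text
time: 2.88
eef_pos: [0.4614, -0.1996, 0.2619]
tcp_rot: [0.987, 0.163, 0.001, 0.0]
contact_force: [0.1, 0.1, 0.5]
opening: 1.0
finger_force: 0.0
```

```bash
python3 -c "
from h import *
delta([.46,-.335,.26],18.5)"
```

```text
d [-0.0449  0.1277  0.002 ] rot [ 0.001  -0.001   0.0052] t 2.875
```

carry_out:
  deltas: [-0.04,0.12,0.002,0,0,0,-0.04,0.12,0.002,0,0,0,-0.04,0.12,0.002,0,0,0,-0.04,0.12,0.002,0,0,0]

```text
time: 3.38
eef_pos: [0.4625, -0.324, 0.2593]
tcp_rot: [0.987, 0.163, -0.0, -0.0]
contact_force: [0.4, 0.6, 0.1]
opening: 1.0
finger_force: 0.0
```

```bash
cat > w.py <<'E'
from h import *
import sys,pickle
c=cam("wrist"); im,d=ctrl.read_camera("wrist"); save(sys.argv[1],im); pickle.dump((c,im,d),open(sys.argv[1]+".pkl","wb"))
print(ctrl.get_state()["eef_pos"])
E
python3 w.py w1
```

```text
[ 0.462721   -0.32325181  0.25946886]
```

View pics/w1.png

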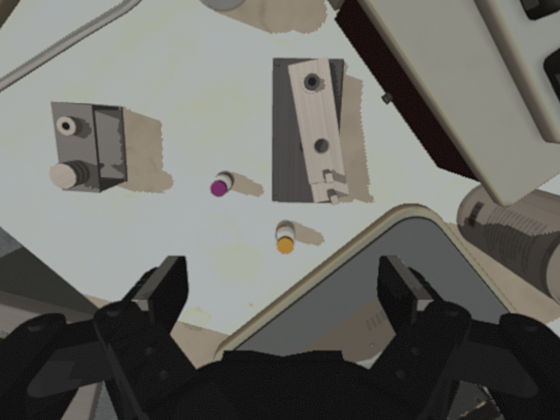

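Wrist view: bolt (312,81), leaf hole (321,146), lugs near (330,177), pin head (64,175), stub (67,126), and the block's edges almost straight up the picture.

```bash
python3 - <<'E'
from h import *
import pickle
np.set_printoptions(precision=4,suppress=True)
c,im,d=pickle.load(open("w1.pkl","rb"))
for k,u,z in [("bolt",(312,80.5),.067),("hole",(321,145.5),.058),("pin",(63.5,175),.088),("stub",(66,125.5),.074)]: print(k,atz(c,u,z),atd(c,u,d[int(u[1]),int(u[0])]))
X=[];
for v in range(45,215):
    for u in range(40,380):
        if d[v,u]>0: X.append(np.r_[atd(c,(u,v),d[v,u]),u,v])
X=np.array(X)
b=X[X[:,3]>260]; 
for n,s in [("lugs",b[(b[:,2]>.074)&(b[:,2]<.09)&(b[:,4]>155)]),("flange+block",b[(b[:,2]>.003)&(b[:,2]<.05)]),("leaf",b[(b[:,2]>.052)&(b[:,2]<.064)]),("pin",X[(X[:,3]<100)&(X[:,2]>.08)])]:
    print(n,len(s),s[:,:2].mean(0),s[:,2].mean()); 
    if len(s)>4: print(cv2.minAreaRect(s[:,:2].astype(np.float32)*1000))
    if n=="lugs": print(s)
E
```

```text
bolt [ 0.5671 -0.3196  0.067 ] [ 0.567  -0.3195  0.0676]
hole [ 0.5107 -0.3516  0.058 ] [ 0.51   -0.3534  0.0452]
pin [ 0.4026 -0.1163  0.088 ] [ 0.4017 -0.115   0.0859]
stub [ 0.4478 -0.1034  0.074 ] [ 0.4477 -0.1032  0.0737]
lugs 179 [ 0.4758 -0.3731] 0.08191615413568443
((475.0654602050781, -373.8219299316406), (33.832820892333984, 8.059365272521973), 34.81034851074219)
[[  0.4894  -0.3654   0.0743 328.     171.    ]
 [  0.4899  -0.3661   0.0756 329.     171.    ]
 [  0.4905  -0.3668   0.0772 330.     171.    ]
 [  0.4871  -0.3618   0.0745 324.     172.    ]
 [  0.4875  -0.3627   0.0746 325.     172.    ]
 [  0.4882  -0.3632   0.0775 326.     172.    ]
 [  0.4886  -0.3641   0.0777 327.     172.    ]
 [  0.4892  -0.3646   0.08   328.     172.    ]
 [  0.4897  -0.3653   0.0813 329.     172.    ]
 [  0.49    -0.3663   0.0816 330.     172.    ]
 [  0.4905  -0.3671   0.0824 331.     172.    ]
 [  0.4863  -0.362    0.0753 324.     173.    ]
 [  0.4873  -0.362    0.0805 325.     173.    ]
 [  0.4879  -0.3626   0.0824 326.     173.    ]
 [  0.488   -0.3639   0.0809 327.     173.    ]
 [  
[... 7630 characters left out ...]
  0.4612  -0.3816   0.0834 334.     203.    ]
 [  0.4617  -0.3824   0.084  335.     203.    ]
 [  0.4621  -0.3833   0.0846 336.     203.    ]
 [  0.4621  -0.3847   0.0826 337.     203.    ]
 [  0.4597  -0.3812   0.0826 333.     204.    ]]
flange+block 5360 [ 0.5195 -0.3267] 0.034185186375476975
((527.7070922851562, -354.0671081542969), (180.10733032226562, 123.25508117675781), 18.21636390686035)
leaf 4388 [ 0.5335 -0.3402] 0.05720342834988766
((534.7684936523438, -367.4358215332031), (148.14227294921875, 90.67758178710938), 30.346460342407227)
pin 625 [ 0.4022 -0.1167] 0.08673887768332997
((401.42352294921875, -115.52719116210938), (24.926774978637695, 26.088300704956055), 13.08118724822998)
```

```bash
python3 -c "
from h import *
delta([.4644,-.3533,.064],18.3)"
```

```text
d [-0.0081  0.0291  0.1954] rot [-0.0007 -0.0001  0.0099] t 3.425
```

carry_out:
  deltas: [-0.008,0.029,0.05,0,0,0.01,-0.008,0.029,0.1,0,0,0.01,-0.008,0.029,0.15,0,0,0.01,-0.008,0.029,0.185,0,0,0.01,-0.008,0.029,0.195,0,0,0.01]

```text
time: 4.05
eef_pos: [0.4637, -0.3512, 0.0622]
tcp_rot: [0.987, 0.16, -0.001, -0.002]
contact_force: [0.4, 0.5, 0.4]
opening: 1.001
finger_force: 0.0
```

carry_out:
  deltas: [0,0,0,0,0,0,0,0,0,0,0,0,0,0,0,0,0,0,0,0,0,0,0,0,0,0,0,0,0,0]
  grip: 0
  grip_force: 40

```text
time: 4.68
eef_pos: [0.4661, -0.3577, 0.068]
tcp_rot: [0.987, 0.159, 0.002, 0.004]
contact_force: [-0.7, -5.0, 4.2]
opening: 0.078
finger_force: 39.8
```

```bash
python3 w.py w2; python3 -c "
from h import *
import pickle
delta([.4644,-.3533,.064],18.3)
s=ctrl.get_state();print(s['contact_force'],s['opening'])
c,im,d=pickle.load(open('w2.pkl','rb'))
save('w2c',cv2.resize(im[60:300,150:430],None,fx=2.5,fy=2.5))"
```

```text
[ 0.46605456 -0.35763012  0.06803303]
d [-0.0002 -0.0047  0.004 ] rot [ 0.009  -0.0018 -0.0005] t 4.725
[-0.40854627 -5.44743902  3.76792555] 0.07681942968565704
```

View pics/w2c.png

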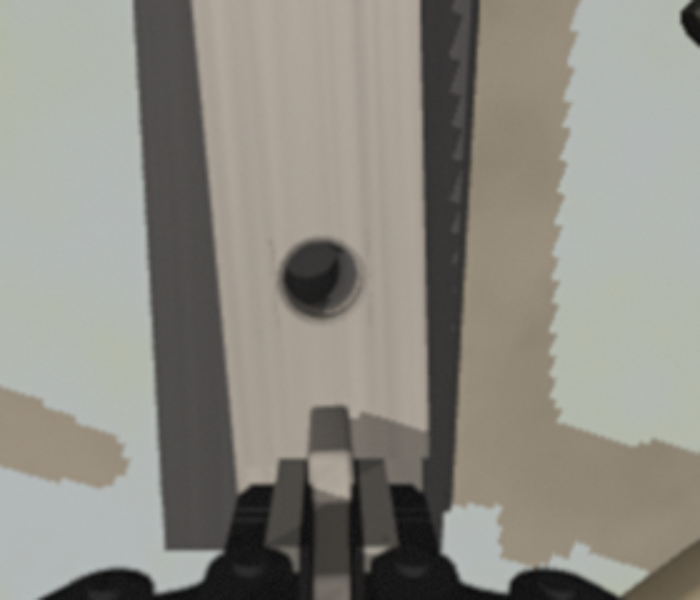

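carry_out:
  deltas: [0,-0.005,0,0,0,0,0,-0.005,0,0,0,0,0,-0.005,0,0,0,0]

```text
time: 5.1
eef_pos: [0.4643, -0.3528, 0.0681]
tcp_rot: [0.987, 0.158, 0.002, 0.004]
contact_force: [-1.3, -4.8, 5.3]
opening: 0.075
finger_force: 40.0
```

carry_out:
  deltas: [0,-0.005,0,0,0,0,0,0,0,0,0,0,0,0,-0.06,0,0,0,0,0,-0.12,0,0,0,0,0,-0.12,0,0,0]
  grip: 100

```text
time: 5.72
eef_pos: [0.4657, -0.3519, 0.1915]
tcp_rot: [0.987, 0.159, 0.004, 0.005]
contact_force: [0.6, 0.4, -0.1]
opening: 0.997
finger_force: 0.0
```

```bash
python3 w.py w3; python3 -c "
from h import *
import pickle
c,im,d=pickle.load(open('w3.pkl','rb'))
save('w3c',cv2.resize(im[0:240,100:420],None,fx=2.5,fy=2.5))"
```

```text
[ 0.46423545 -0.35044082  0.18782325]
```

View pics/w3c.png

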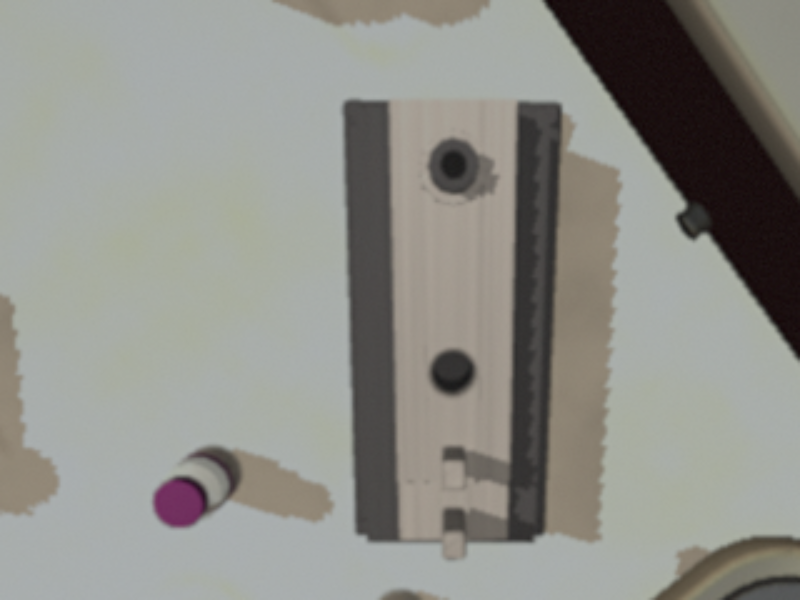

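Both lugs now sit on the midline and the hole at crop (453,371) shows fully dark and in line with the bolt (454,163). Next, the pin.

```bash
python3 - <<'E'
from h import *
import pickle
c,im,d=pickle.load(open("w3.pkl","rb"))
o=lambda x,y:(100+(x-.75)/2.5,(y-.75)/2.5)
b=atz(c,o(454,163),.067);h=atz(c,o(453,371),.058)
print(b,h,np.linalg.norm(b[:2]-h[:2]),np.degrees(np.arctan2(*(h-b)[1::-1])))
delta([.40,-.115,.19],16)
delta([.43,-.115,.19],16)
E
```

```text
[ 0.56696426 -0.31965001  0.067     ] [ 0.50570181 -0.33955516  0.058     ] 0.06441508335016113 -162.00019031977243
d [ 0.0129 -0.2437 -0.0034] rot [ 0.0052 -0.0028  0.0398] t 5.775
d [ 0.0413 -0.2343 -0.0033] rot [ 0.0052 -0.0028  0.0398] t 5.775
```

carry_out:
  deltas: [0.02,-0.06,-0.004,0,0,0.04,0.025,-0.12,-0.004,0,0,0.04,0.03,-0.18,-0.004,0,0,0.04,0.035,-0.234,-0.004,0,0,0.04,0.035,-0.234,-0.004,0,0,0.04]

```text
time: 6.4
eef_pos: [0.4207, -0.1125, 0.186]
tcp_rot: [0.99, 0.141, -0.002, -0.002]
contact_force: [-0.1, -0.1, 0.9]
opening: 1.001
finger_force: 0.0
```

```bash
python3 w.py w4; python3 - <<'E'
from h import *
import pickle
np.set_printoptions(precision=4,suppress=True)
c,im,d=pickle.load(open("w4.pkl","rb"))
X=np.array([np.r_[atd(c,(u,v),d[v,u]),u,v] for v in range(420) for u in range(560) if d[v,u]>0])
X=X[(X[:,0]>.37)&(X[:,0]<.43)&(X[:,1]>-.145)&(X[:,1]<-.08)&(X[:,2]>.083)&(X[:,2]<.093)]
print(len(X),X.mean(0)); print(cv2.minEnclosingCircle(X[:,:2].astype(np.float32)*1000))
m=np.zeros((420,560),np.uint8); m[X[:,4].astype(int),X[:,3].astype(int)]=1
e=cv2.minAreaRect(X[:,3:].astype(np.float32));print(e,atz(c,e[0],.088))
save("w4c",im)
delta([.402,-.116,.068],16)
E
```

```text
[ 0.42162511 -0.11434959  0.18669266]
793 [  0.4023  -0.1147   0.087  278.2257 226.8247]
((401.7022399902344, -114.86454010009766), 13.075041770935059)
((278.5, 226.5), (31.0, 31.0), 90.0) [ 0.403  -0.1147  0.088 ]
d [-0.019  -0.0036  0.1187] rot [-0.0021  0.0023  0.0024] t 6.45
```

View pics/w4c.png

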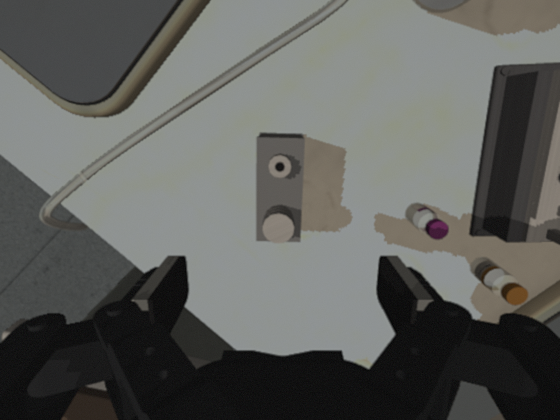

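Pin head at (278,227), stub at (280,167): the pin is on the near side, 0.419 m from the base.

carry_out:
  deltas: [-0.018,-0.005,0.05,-0.002,0.002,0,-0.018,-0.005,0.09,-0.002,0.002,0,-0.018,-0.005,0.11,-0.002,0.002,0,-0.018,-0.005,0.118,-0.002,0.002,0,-0.018,-0.005,0.118,-0.002,0.002,0]

```text
time: 7.08
eef_pos: [0.404, -0.1168, 0.0701]
tcp_rot: [0.99, 0.138, 0.0, 0.0]
contact_force: [-0.3, 0.7, 0.7]
opening: 1.002
finger_force: 0.0
```

```bash
python3 -c "
from h import *
delta([.4025,-.1148,.068],16);print(ctrl.get_state()['qpos'])"
```

```text
d [-0.0009 -0.0024  0.0021] rot [ 0.0009 -0.0009 -0.0014] t 7.075
[-5.23686741e-01 -8.04731175e-02  2.30042478e+00 -2.81914337e-05
  9.20360144e-01  7.69282883e-01]
```

Reachable. Nudge, then grip.

carry_out:
  deltas: [-0.001,-0.002,0.002,0,0,0,-0.001,-0.002,0.002,0,0,0,-0.001,-0.002,0.002,0,0,0,-0.001,-0.002,0.002,0,0,0,-0.001,-0.002,0.002,0,0,0]
  grip: 0
  grip_force: 60

```text
time: 7.7
eef_pos: [0.403, -0.1144, 0.0694]
tcp_rot: [0.99, 0.139, 0.001, 0.001]
contact_force: [-1.7, 2.7, 5.3]
opening: 0.263
finger_force: 58.7
```

carry_out:
  deltas: [0,0,0,0,0,0,0,0,-0.03,0,0,0,0,0,-0.08,0,0,0,0,0,-0.11,0,0,0,0,0,-0.11,0,0,0]

```text
time: 8.32
eef_pos: [0.404, -0.1155, 0.1811]
tcp_rot: [0.99, 0.139, 0.004, 0.003]
contact_force: [-0.3, 0.3, -0.9]
opening: 0.264
finger_force: 59.3
```

```bash
python3 w.py w5; python3 -c "
from h import *
import pickle
c,im,d=pickle.load(open('w5.pkl','rb'))
save('w5c',cv2.resize(im[120:360,150:430],None,fx=2.5,fy=2.5))
delta([.47,-.25,.185],18.3)"
```

```text
[ 0.40266884 -0.11470116  0.17882851]
d [ 0.0275  0.1486 -0.0055] rot [ 0.0037 -0.0032 -0.0404] t 8.375
```

View pics/w5c.png

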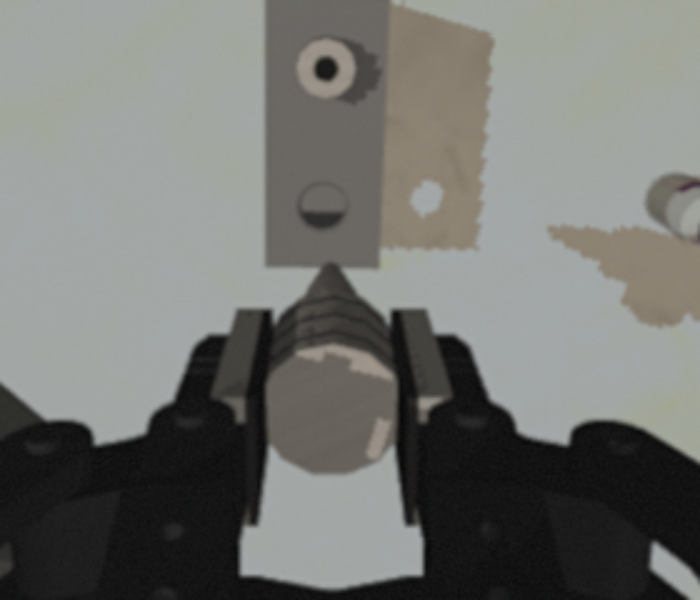

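The pin is held: head top centre about (282,283) in the full picture, tip at (283,226), and the stub is undisturbed.

```bash
python3 - <<'E'
from h import *
np.set_printoptions(precision=4,suppress=True)
m=ctrl.camera_model("wrist");c=(np.array(m["intrinsics"]),m["k1"],np.array(m["hand_eye"]))
o=lambda x,y:(150+(x-.75)/2.5,120+(y-.75)/2.5)
for n,x,y,z in [("headtop",331,408,-.0186),("near edge",331,474,-.0186),("tip front",332,264,.0534)]: print(n,atz(c,o(x,y),z))
print(proj(c,[0,0,.0534]))
E
```

```text
headtop [-0.0005  0.0005 -0.0186]
near edge [-0.0136  0.0005 -0.0186]
tip front [-0.0001  0.0007  0.0534]
(np.float64(281.42105362197265), np.float64(225.19792412803665))
```

```bash
python3 -c "
from h import *
delta([.506,-.3395,.18],18.3)"
```

```text
d [ 3.740e-02  2.446e-01 -2.000e-04] rot [ 0.0037 -0.0032 -0.0404] t 8.375
```

carry_out:
  deltas: [0.01,0.06,-0.002,0.004,-0.003,-0.04,0.02,0.12,-0.002,0.004,-0.003,-0.04,0.03,0.18,-0.002,0.004,-0.003,-0.04,0.037,0.244,-0.002,0.004,-0.003,-0.04,0.037,0.244,-0.002,0.004,-0.003,-0.04]

```text
time: 9.0
eef_pos: [0.5045, -0.3416, 0.1767]
tcp_rot: [0.988, 0.157, -0.002, -0.003]
contact_force: [0.5, 0.8, -1.7]
opening: 0.265
finger_force: 59.6
```

```bash
python3 -c "
from h import *
delta([.506,-.3395,.12],18.3)"
```

```text
d [ 0.0023 -0.0011  0.0567] rot [-0.0064  0.004  -0.0039] t 9.0
```

carry_out:
  deltas: [0.002,-0.001,0.03,0,0,0,0.002,-0.001,0.055,0,0,0,0.002,-0.001,0.055,0,0,0,0.002,-0.001,0.055,0,0,0]

```text
time: 9.5
eef_pos: [0.5065, -0.3366, 0.1261]
tcp_rot: [0.987, 0.159, -0.001, -0.001]
contact_force: [-0.7, -1.0, -0.5]
opening: 0.263
finger_force: 59.6
```

```bash
python3 w.py w6; python3 -c "
from h import *
import pickle
c,im,d=pickle.load(open('w6.pkl','rb'))
save('w6c',cv2.resize(im[120:360,150:430],None,fx=2.5,fy=2.5))
delta([.506,-.3395,.10],18.3)"
```

```text
[ 0.5069291  -0.33713458  0.127028  ]
d [-0.0016  0.002   0.027 ] rot [-0.0008  0.0003 -0.0002] t 9.55
```

View pics/w6c.png

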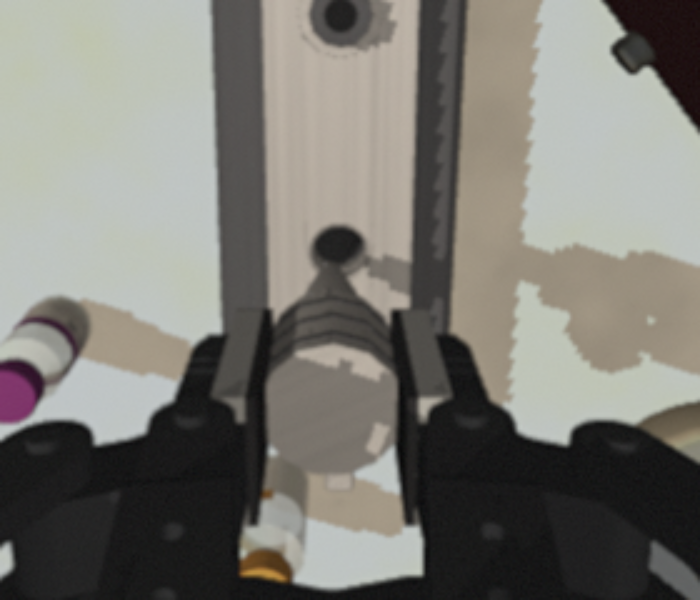

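The hole is at crop (338,250), with the pin tip just short of it at (332,265).

```bash
python3 - <<'E'
from h import *
import pickle
c,_,_=pickle.load(open("w6.pkl","rb"))
m=ctrl.camera_model("wrist");ct=(np.array(m["intrinsics"]),m["k1"],np.array(m["hand_eye"]))
o=lambda x,y:(150+(x-.75)/2.5,120+(y-.75)/2.5)
for x,y in[(338,250),(338,227),(340,14)]: print(atz(ct,o(x,y),.069 if x<340 else .060),atz(c,o(x,y),.058))
E
```

```text
[-0.00157555  0.00242048  0.069     ] [ 0.50588958 -0.33918469  0.058     ]
[0.00516666 0.00240429 0.069     ] [ 0.51226164 -0.33706088  0.058     ]
[0.06290566 0.00268425 0.06      ] [ 0.5666477  -0.31947053  0.058     ]
```

carry_out:
  deltas: [-0.001,0.002,0.005,0,0,0,-0.001,0.002,0.012,0,0,0,-0.001,0.002,0.02,0,0,0,-0.001,0.002,0.028,0,0,0,-0.001,0.002,0.034,0,0,0]
  grip_force: 100

```text
time: 10.18
eef_pos: [0.506, -0.3392, 0.0911]
tcp_rot: [0.987, 0.159, -0.001, -0.001]
contact_force: [-0.1, -0.4, -0.8]
opening: 0.251
finger_force: 98.0
```

carry_out:
  deltas: [0,0,0.006,0,0,0,0,0,0.012,0,0,0,0,0,0.018,0,0,0,0,0,0.022,0,0,0,0,0,0.026,0,0,0]

```text
time: 10.8
eef_pos: [0.5064, -0.3391, 0.0661]
tcp_rot: [0.987, 0.159, -0.0, -0.001]
contact_force: [1.3, 1.1, 1.1]
opening: 0.252
finger_force: 98.2
```

Almost home with little resistance. Press further.

carry_out:
  deltas: [0,0,0.005,0,0,0,0,0,0.01,0,0,0,0,0,0.015,0,0,0,0,0,0.015,0,0,0]

```text
time: 11.3
eef_pos: [0.507, -0.3397, 0.0647]
tcp_rot: [0.987, 0.16, -0.003, -0.003]
contact_force: [-22.5, 18.9, 57.9]
opening: 0.249
finger_force: 105.1
```

carry_out:
  deltas: [0,0,-0.014,0,0,0,0,0,-0.015,0,0,0,0,0,-0.015,0,0,0]

```text
time: 11.68
eef_pos: [0.5065, -0.3393, 0.0656]
tcp_rot: [0.987, 0.159, -0.0, -0.001]
contact_force: [1.3, 2.7, 5.2]
opening: 0.251
finger_force: 99.3
```

carry_out:
  deltas: [0,0,0,0,0,0,0,0,0,0,0,0,0,0,0,0,0,0,0,0,-0.03,0,0,0,0,0,-0.08,0,0,0]
  grip: 100

```text
time: 12.3
eef_pos: [0.5049, -0.3385, 0.1442]
tcp_rot: [0.987, 0.159, -0.003, -0.003]
contact_force: [-0.3, -1.1, 0.7]
opening: 0.997
finger_force: 0.0
```

carry_out:
  deltas: [-0.05,0,-0.05,0,0,0,-0.05,0,-0.05,0,0,0,-0.05,0,-0.05,0,0,0]

```text
time: 12.68
eef_pos: [0.4587, -0.3554, 0.196]
tcp_rot: [0.987, 0.158, -0.0, -0.001]
contact_force: [0.3, 0.6, -0.7]
opening: 1.0
finger_force: 0.0
```

```bash
python3 w.py w7; python3 - <<'E'
from h import *
import pickle
np.set_printoptions(precision=4,suppress=True)
c,im,d=pickle.load(open("w7.pkl","rb"))
save('w7c',cv2.resize(im[0:240,140:420],None,fx=2.5,fy=2.5))
X=np.array([np.r_[atd(c,(u,v),d[v,u]),u,v] for v in range(260) for u in range(180,400) if d[v,u]>0])
Y=X[np.hypot(X[:,0]-.5055,X[:,1]+.3397)<.011]; print("head",np.median(Y,0))
A=np.c_[Y[:,:2]-Y[:,:2].mean(0),np.ones(len(Y))];print(np.linalg.lstsq(A,Y[:,2],rcond=None)[0])
L=X[(np.hypot(X[:,0]-.5363,X[:,1]+.3297)<.008)];print("leaf z",np.median(L[:,2]))
H=X[(np.hypot(X[:,0]-.5055,X[:,1]+.3397)<.018)&(X[:,2]>.078)];print(cv2.minEnclosingCircle(H[:,:2].astype(np.float32)*1000))
E
```

```text
[ 0.45858815 -0.354714    0.19475517]
head [  0.5056  -0.3397   0.0832 281.     140.    ]
[0.0022 0.0129 0.0832]
leaf z 0.05714541025521114
((505.48089599609375, -340.3611755371094), 13.023871421813965)
```

View pics/w7c.png

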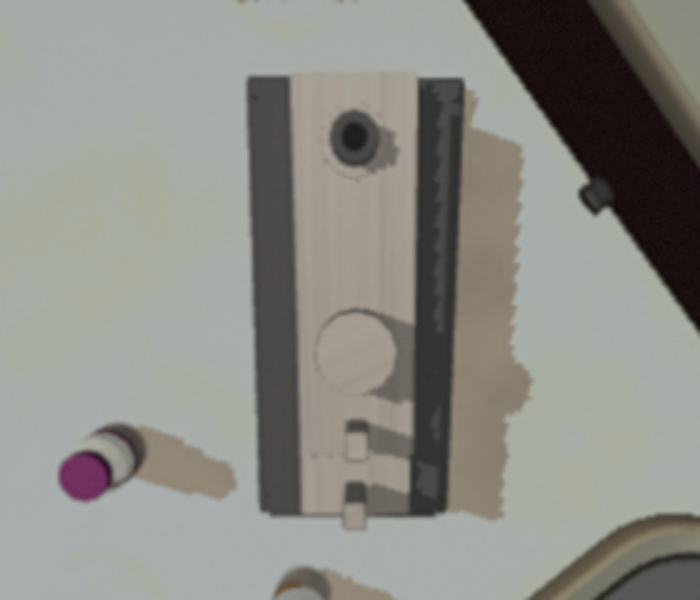

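The head at crop (356,352) sits 26 mm above the leaf, level and on the hole. The leaves are in line and the vials still stand, so I'm handing in.

```bash
python3 -c "
from plant import ctrl
print(ctrl.sign_off())"
```

```text
the job is handed in; nothing more can be done
None
```

The tapered pin is pushed home through both leaves into the block and the job is handed in. My last check showed the head flat on the upper leaf and the leaves in line; sign-off returned no verdict.

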